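Hang the slide rack to dry and cover its staining dish

TASK

Lift the slide rack with the blue grip out of the green staining dish and, keeping it upright, hang it by its two hooks on the free part of the drying rail under the wire shelf, beside the rack that already hangs there. Then put the green lid on the emptied green dish, fully seated, so that no wax shavings fall in. Leave the hanging rack, the white dish and the other things on the bench as they are.

Things in the scene. Friction and masses are not known exactly. Their poses are not given: they have to be found in the camera images.
- rack_grip (a point): Slide rack to hang, 0.2 kg: this point is the centre of its BLUE grip, a block 24 (x) x 22 (y) x 28 mm high at its top middle; z up, y along the rack. Below: steel frame 64 (x) x 84 (y) x 38 mm high full of glass slides, its foot 138 mm below this point. It starts standing in the green dish with 5 to 6 mm play a side. A 16 mm wide strap lies across, its top 20 mm below this point.
- rack_hook (a point): On the same rack, 30 mm below rack_grip: the middle of the hook mouths' upper end, level with the undersides of both hook tops, which lie on the rail's top face when hung. Hooks are 3 mm plates at y = +-40.5 mm, open downwards, 20 mm wide in x: leg at x = -18 to -10 mm (down to the frame), lip at x = +10 to +18 mm ending 24 mm below this point. Mass centre straight below.
- rail_mid (a point): Drying rail: straight flat dark steel bar, 10 mm wide (x), 16 mm high, 500 mm long along y, 220 mm above the bench; this point is the middle of its top face. y along the bar, x level and away from the robot. Brackets and uprights stand past both ends (y = +-250 to 270 mm). A 14 mm high white drip tray lies below on the bench.
- shelf_edge (a point): Steel wire shelf over the rail: middle of the lower front edge of its frame, 155 mm straight above rail_mid; fixed to the rail. The shelf is 580 mm long along y and reaches 120 mm away from the robot from this edge; nothing is overhead in front of the edge. A tool held upright over the rail meets the shelf; one leaning back towards the robot clears it.
- hung_grip (a point): The rack that already hangs on the rail (BLACK grip), same shape as the rack to hang; this point is the centre of its grip. It is on the +y half of the rail, 110 to 160 mm from the middle. Leave alone.
- lid_center (a point): Green lid of the dish, 0.09 kg, lying right way up on the bench: plate 97 (x) x 115 (y) mm with a rib on top, 44 mm high in all; this point is its centre, 22 mm above its lower edge; plate's upper face 10 mm below this point. Skirt 8 mm deep, 3 mm thick, fits outside the dish's rim with 3.5 mm play a side, either way round. Seated, this point is 80 mm above the dish's underside.
- lid_rib (a point): Top middle part of the lid's grip rib: the rib is 40 mm long in x, 16 mm wide in y and 32 mm high; this point lies 10 mm below its top, 12 mm above lid_center.
- dish: Green open staining dish, outside 84 (x) x 102 (y) x 66 mm high, wall 4 mm, floor 4 mm, 0.35 kg, loose on the bench; origin at the centre of its underside, z up, y along its longer side.
- white_dish_center (a point): White dish with its white lid on, same size as the green one, 102 mm high over the rib; this point is at its centre, 51 mm above the bench. Leave alone.
- coplin: Small glass jar, 56 mm across, 90 mm high, origin at the centre of its underside. Leave alone.
- block_a: Pink wax block cassette, 40 x 28 x 14 mm, origin at the centre of its underside. Leave alone.
- block_b: Yellow wax block cassette, 40 x 28 x 14 mm, origin at the centre of its underside. Leave alone.
- brush: Fine brush with a wooden handle, 168 mm long, 7 mm thick, lying on the bench along x, origin at the middle of its underside. Leave alone.
- slide_box: Orange slide box, 85 x 100 x 34 mm, origin at the centre of its underside. Leave alone.
There are look-alikes about, which are no part of the job. What is shaped like the part that bears rack_grip but orange or purple is not meant.

How it is judged:
On the way, in this order (a step that is already met when the one before it is completed fails the run):
1. the blue-gripped rack hangs by both hooks on the rail, let go (z of rack_grip in the frame of rail_mid between 0.022 and 0.037 m and x of rack_grip in the frame of rail_mid between -0.014 and 0.014 m and angle between rack_grip's own z axis and vertical below 0.2 rad and angle between the y axis of rack_grip and the y axis of rail_mid, either way round below 0.25 rad and contact force between rack and the fingers below 0.1 N), for 0.3 s.
2. the green lid is seated on the green dish (z of lid_center in the frame of dish between 0.077 and 0.083 m and horizontal distance between lid_center and dish below 0.008 m), for 0.2 s.
At the end, for the whole second after the job is handed in: The rack with the blue grip hangs still and upright (within 0.2 rad) by both hooks on the rail, along it within 0.25 rad; the green lid is seated on the green dish (within 3 mm in height, 8 mm sideways, 0.08 rad), the dish standing flat on the bench (all of step 2 and z of rack_grip in the frame of rail_mid between 0.022 and 0.037 m and x of rack_grip in the frame of rail_mid between -0.014 and 0.014 m and angle between rack_grip's own z axis and vertical below 0.2 rad and angle between the y axis of rack_grip and the y axis of rail_mid, either way round below 0.25 rad and linear speed of rack below 0.05 m/s and angle between lid_center's own z axis and vertical below 0.08 rad and height (world z) of dish below 0.004 m and angle between dish's own z axis and vertical below 0.05 rad and linear speed of lid below 0.03 m/s); the robot touches nothing.
It fails at once if the rack with the slides is tipped by more than 0.6 rad (angle between rack_grip's own z axis and vertical above 0.6 rad).
It fails at once if the rack already hanging is shifted by more than 30 mm (distance of hung_grip from where it was at the start of the episode above 0.03 m).
It fails at once if the white dish, jar, blocks, brush or slide box is moved by more than 30 mm (distance of any of white_dish_center, coplin, block_a, block_b, brush, slide_box from where it was at the start of the episode above 0.03 m).
It also fails if it takes over 54 s, if anything falls off the work surface, if the arm or the gripper's body presses on something with over 40 N, if the wrist force passes 120 N, or if a joint passes its speed limit or range.

ROBOT

A 6-joint arm with a two-finger parallel gripper is mounted at the origin on the work surface. World frame = base frame: x ahead of the robot, y to its left, z up, the work surface at z = 0. Lengths are in m, angles in rad, forces in N, time in s.
With the tool pointing down it reaches from about 0.4 to 0.825 m from the base axis. Payload 7 kg.
Tool frame: the origin (TCP) lies midway between the tips of the shut fingers; the grasp point (between the pads) lies 19 mm behind it; z points along the fingers, y is the direction in which the jaws open and shut (so a half turn about z gives the same grasp; the last joint's range is limited). The gripper opens to 88 mm and grips with 3 to 60 N. Pads are 19 mm wide; open, the fingers measure 130 mm over their backs; the gripper's body (78 mm by 193 mm) begins 47 mm behind the grasp point.
Start: joints at [-0.878, 0.359, 0.012, 0, -1.224, -0.288], TCP at [0.266, -0.62, 0.227] pointing down, gripper open.
Joint ranges: [-3.07, 3.07], [-1.43, 2.12], [-1.02, 1.25], [-3.03, 1.67], [-3.05, -0], [-3.03, 3.03]. Speed limits (rad/s): [2.39, 2.39, 3.01, 3.14, 3.14, 3.14].

INTERFACE

Orientations are given as a rotation vector (axis times angle).
In Python, from plant import robot gives the robot as it stands.
- The arm moves only by the tool play_rows, never from a script. Its argument "plan" is text: rows parted by semicolons, each of 4 numbers parted by spaces: the shift along the tool's x, y, z in units of 25 mm (1.0 is 25 mm), then the turn about the tool's z in units of 8 degrees (1.0 is 8 degrees). A call has 1 to 5 rows; each row is the pose to reach, as a shift and turn from the pose commanded when the call began, along the tool's axes at that moment; what a row does not reach only later rows make up. A row lasts 1/8 s, in which the tool goes at most 62.5 mm and 10.7 degrees, less where a joint would pass 70% of its speed; a pose out of reach is approached as far as the arm can. A call with a gripper value outside its range is refused whole. "jaw" is the opening, from 0 (shut) to 1 (fully open), set as the call begins (left out, the last holds). The fingers move at their own pace and stop on an object; "grip_force" is the grip in N (left out, the last holds). Time passes only in rows, so rows that repeat a pose let the fingers close. It gives the time, the measured TCP pose, the force and the opening at its end, in the units of the state.
- robot.state(): the state, without advancing time (a new reading comes with each control period).
- robot.read_camera(name): name is "scene" or "top"; returns a dict with "pixels" (480x640x3 uint8, blue, green, red), "K" (3x3 intrinsics, pixels), "k1" (the pictures are not rectified: a ray, as slopes to the right and down, at radius r is drawn at 1 + k1 r^2 times it, then the intrinsics apply), "world_from_camera" (4x4, takes a point from camera to world coordinates). Camera axes: x right, y down, z forward; pixel columns grow to the right and rows downward; lengths in m; the calibration is good to about 2 mm. A picture is of the moment at which its call begins. There is no depth.
- robot.sign_off(): hands the job in, once; it reports no verdict.
Trained networks look in the newest picture that a camera, given by its name, has taken for a name from the list of things; names that differ only in an ending like _2 or _b are one class to them, and where a whole thing is asked for, a point or a joint stands for the part that bears it (a point fixed in the world has none). Each returns a list of dicts, best first, with "score" (0 to 1); they miss things now and then, are a little off and sometimes report something else, mostly with a low value. They report only what shows in the picture. A call takes as long as a camera call. They do not tell look-alikes from the thing itself.
- robot.find_in(camera, target): "box" ([left, top, right, bottom] in pixels, round what is visible of it).
- robot.outline_of(camera, target): "region" (480x640 bool, what is visible of it) and "box" ([left, top, right, bottom] in pixels, round what is visible of it).
- robot.landmark_of(camera, target): "xy" ([column, row] in pixels: a listed point, or the origin of a listed thing).
The state is a dict: "time": time; "qpos": joint angles; "qd": joint speeds; "effort": joint torques, N m; "position": TCP position; "tool_rot": TCP orientation; "ft_force": force on the tool from outside, world axes, zero at the start; "wrist_torque": the same for the moment, N m; "width": opening from 0.0 (shut) to 1.0 (fully open).
Only numpy, scipy, OpenCV 4.12 (cv2) and the standard library are available. Lean on these libraries where they do the work, as an engineer would, in place of code of your own. Each camera call takes 0.05 s, during which the arm holds its last target. There are 200 camera calls.

## Working session

There is one attempt and no reset: what is moved stays moved. The work goes in short steps, Python scripts to look and compute and a tool call to move; the robot and the scene stay as the last step left them, time stands still between calls to the robot, and variables do not carry over. Pictures are saved under pics/ and viewed, about 8 in all and at most 12, crops included, and the job is handed in when it is done.

Besides the shell and the picture viewer there is one more tool, called after "Request:" as a command line: name --argument value ..., lists and objects as JSON in quotes. play_rows: Moves the arm, as the interface text tells. Its arguments: {"type":"object","properties":{"plan":{"type":"string"},"jaw":{"type":"number"},"grip_force":{"type":"number"}},"required":["plan"]}

```bash
mkdir -p pics; ls
cat > h.py <<'E'
import numpy as np, cv2
from plant import robot
from scipy.spatial.transform import Rotation as R
def cam(n,save=None):
    c=robot.read_camera(n)
    if save: cv2.imwrite('pics/'+save,c['pixels'])
    return c
def ray(c,uv):
    K=np.array(c['K']);k=c['k1'];T=np.array(c['world_from_camera'])
    d=np.array([(uv[0]-K[0,2])/K[0,0],(uv[1]-K[1,2])/K[1,1]]);s=d.copy()
    for _ in range(20): s=d/(1+k*(s@s))
    v=T[:3,:3]@np.array([s[0],s[1],1]);return T[:3,3],v/np.linalg.norm(v)
def tri(rs):
    A=np.zeros((3,3));b=np.zeros(3)
    for o,v in rs:
        P=np.eye(3)-np.outer(v,v);A+=P;b+=P@o
    x=np.linalg.solve(A,b)
    return x,[np.linalg.norm((np.eye(3)-np.outer(v,v))@(x-o)) for o,v in rs]
def atz(r,z):
    o,v=r;return o+v*(z-o[2])/v[2]
def proj(c,p):
    T=np.array(c['world_from_camera']);K=np.array(c['K'])
    q=T[:3,:3].T@(np.asarray(p)-T[:3,3]);s=q[:2]/q[2];s=s*(1+c['k1']*(s@s))
    return K[:2,:2]@s+K[:2,2]
E
python3 - <<'E'
from h import *
names="rack_grip rack_hook rail_mid shelf_edge hung_grip lid_center lid_rib dish white_dish_center coplin block_a block_b brush slide_box".split()
C={n:cam(n,n+'0.png') for n in('scene','top')}
for n in C: print(n,np.round(C[n]['world_from_camera'],3).tolist(),np.round(C[n]['K'],1).tolist(),C[n]['k1'])
for t in names:
    L={n:robot.landmark_of(n,t)[:4] for n in C}
    print(t,{n:[(np.round(d['xy']).tolist(),round(d['score'],2)) for d in L[n]] for n in C})
    for a in L['scene']:
        for b in L['top']:
            x,e=tri([ray(C['scene'],a['xy']),ray(C['top'],b['xy'])])
            if max(e)<.012: print('   ',np.round(x,3),np.round(e,4),a['score'],b['score'])
print(robot.state())
E
```

```text
pics
scene [[0.397, 0.683, -0.613, 1.378], [0.918, -0.284, 0.279, -0.372], [0.017, -0.673, -0.739, 1.309], [0.0, 0.0, 0.0, 1.0]] [[622.4, 0.0, 321.8], [0.0, 622.4, 239.9], [0.0, 0.0, 1.0]] -0.1619762178608447
top [[-0.023, -0.997, 0.077, 0.378], [-1.0, 0.021, -0.022, 0.03], [0.02, -0.078, -0.997, 1.517], [0.0, 0.0, 0.0, 1.0]] [[574.8, 0.0, 322.1], [0.0, 574.8, 245.7], [0.0, 0.0, 1.0]] -0.07804693039626846
rack_grip {'scene': [([340.0, 204.0], 0.97), ([132.0, 246.0], 0.82), ([186.0, 238.0], 0.79), ([216.0, 286.0], 0.69)], 'top': [([255.0, 321.0], 0.9), ([432.0, 337.0], 0.73), ([487.0, 342.0], 0.71), ([421.0, 256.0], 0.7)]}
    [0.31  0.164 0.144] [0.0013 0.0013] 0.97 0.9
    [ 0.246 -0.386  0.147] [0.0031 0.0031] 0.82 0.71
    [ 0.26  -0.254  0.133] [0.0056 0.0056] 0.79 0.73
    [ 0.455 -0.23   0.151] [0.0056 0.0056] 0.69 0.7
rack_hook {'scene': [([214.0, 294.0], 0.98), ([340.0, 212.0], 0.71), ([137.0, 255.0], 0.64), ([187.0, 243.0], 0.58)], 'top': [([427.0, 332.0], 0.73), ([256.0, 317.0], 0.67), ([484.0, 340.0], 0.65)]}
    [0.318 0.162 0.121] [0.0006 0.0006] 0.71 0.67
    [ 0.248 -0
[... 2278 characters left out ...]
   [0.6   0.403 0.015] [0.0044 0.0044] 0.57 0.58
{'time': 1.5, 'qpos': array([-8.77870617e-01,  3.58584192e-01,  1.19004734e-02, -2.62773285e-05,
       -1.22406285e+00, -2.88102480e-01]), 'qd': array([-0.0005528 ,  0.0014736 , -0.00050772, -0.00105897, -0.00036014,
       -0.00159846]), 'effort': array([-1.01708250e-03, -5.82371664e+01,  2.93293691e+01,  7.00235099e+00,
        1.24725810e-02,  7.71589453e-05]), 'position': array([ 0.26584371, -0.62043087,  0.22656694]), 'tool_rot': array([-6.31538743e-01,  3.07741433e+00, -5.06524572e-05]), 'ft_force': array([-0.41576731, -0.89079353, -1.29089747]), 'wrist_torque': array([ 0.0566142 , -0.02510628, -0.00900596]), 'width': 1.000191719973437}
```

View pics/scene0.png

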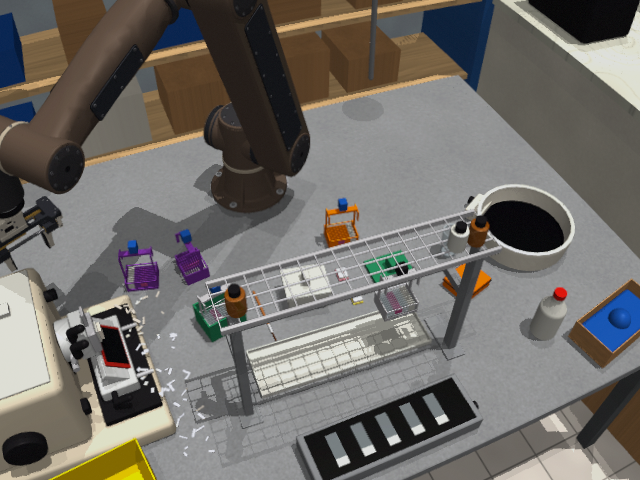

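View pics/top0.png

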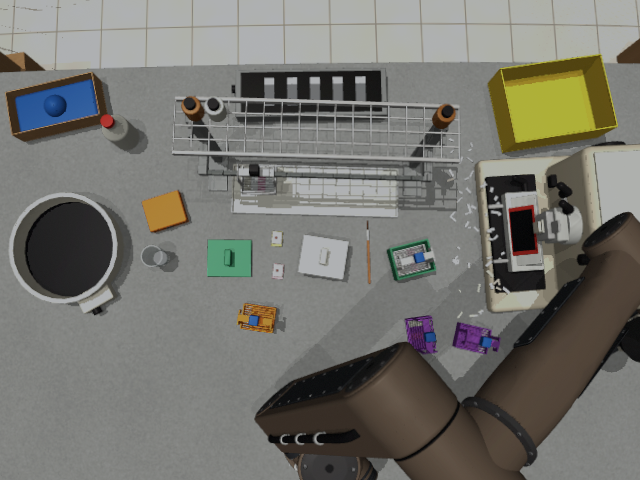

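Scene: the target rack (light steel frame) stands in the green dish at top (412,260) / scene (215,290). The orange and purple racks are look-alikes. The green lid is at top (229,257) and the rail at about row 175. Next I'll take close crops.

Run:
```python
import cv2,numpy as np
t=cv2.imread('pics/top0.png');s=cv2.imread('pics/scene0.png')
def cr(i,x0,y0,w,h,W,H): return cv2.resize(i[y0:y0+h,x0:x0+w],(W,H),interpolation=cv2.INTER_CUBIC)
a=cr(t,377,225,70,70,300,300);b=cr(s,190,270,70,70,300,300);c=cr(t,195,235,70,50,200,300)
d=cr(t,190,140,270,101,800,300)
cv2.imwrite('pics/c1.png',np.vstack([np.hstack([a,b,c]),d]))
from h import *
from plant import robot
cs={n:cam(n) for n in('scene','top')}
hsv=cv2.cvtColor(t,cv2.COLOR_BGR2HSV)
def blob(im,box,lo,hi):
    x0,y0,x1,y1=box;m=np.zeros(im.shape[:2],np.uint8)
    m[y0:y1,x0:x1]=cv2.inRange(cv2.cvtColor(im,cv2.COLOR_BGR2HSV),lo,hi)[y0:y1,x0:x1]
    p=cv2.findNonZero(m)
    return p.reshape(-1,2).mean(0),len(p),cv2.minAreaRect(p),p.reshape(-1,2).min(0),p.reshape(-1,2).max(0)
print('blue top',blob(t,(380,230,445,290),(100,120,40),(130,255,255)))
print('blue scene',blob(s,(190,270,250,340),(100,120,40),(130,255,255)))
r=blob(t,(380,230,445,290),(55,90,30),(95,255,255));print('dish top',r)
l=blob(t,(195,230,265,285),(55,90,30),(95,255,255));print('lid top',l)
for nm,q,z in(('dish',r,.066),('lid',l,.034)):
    P=np.array([atz(ray(cs['top'],p),z)[:2] for p in cv2.boxPoints(q[2])]);print(nm,P.mean(0),np.round(P,3).tolist(),[np.linalg.norm(P[i]-P[i-1]).round(3) for i in range(4)],[np.degrees(np.arctan2(*(P[i]-P[i-1])[::-1])).round(1) for i in range(4)])
```

```text
blue top (array([418.77777778, 257.24444444]), 90, ((418.6603698730469, 257.31134033203125), (9.47787857055664, 9.3405179977417), 74.05460357666016), array([414, 252], dtype=int32), array([424, 262], dtype=int32))
blue scene (array([214.92307692, 288.94230769]), 52, ((214.7647247314453, 289.058837890625), (5.3357834815979, 9.701424598693848), 75.96376037597656), array([210, 286], dtype=int32), array([220, 292], dtype=int32))
dish top (array([408.02212389, 259.23893805]), 452, ((410.9595031738281, 259.34381103515625), (32.911888122558594, 42.69941329956055), 75.46554565429688), array([387, 239], dtype=int32), array([435, 279], dtype=int32))
lid top (array([228.94537554, 257.99875854]), 1611, ((229.0, 258.0), (36.0, 44.0), 90.0), array([207, 240], dtype=int32), array([251, 276], dtype=int32))
dish [ 0.4509515  -0.22689395] [[0.479, -0.164], [0.504, -0.271], [0.423, -0.289], [0.398, -0.183]] [np.float64(0.083), np.float64(0.11), np.float64(0.084), np.float64(0.109)] [np.float64(12.8), np.float64(-76.8), np.float64(-167.5), np.float64(103.0)]
lid [0.46634738 0.23865521] [[0.514, 0.295], [0.512, 0.181], [0.419, 0.182], [0.421, 0.296]] [np.float64(0.093), np.float64(0.114), np.float64(0.093), np.float64(0.113)] [np.float64(-0.5), np.float64(-91.2), np.float64(179.2), np.float64(88.8)]
```

View pics/c1.png

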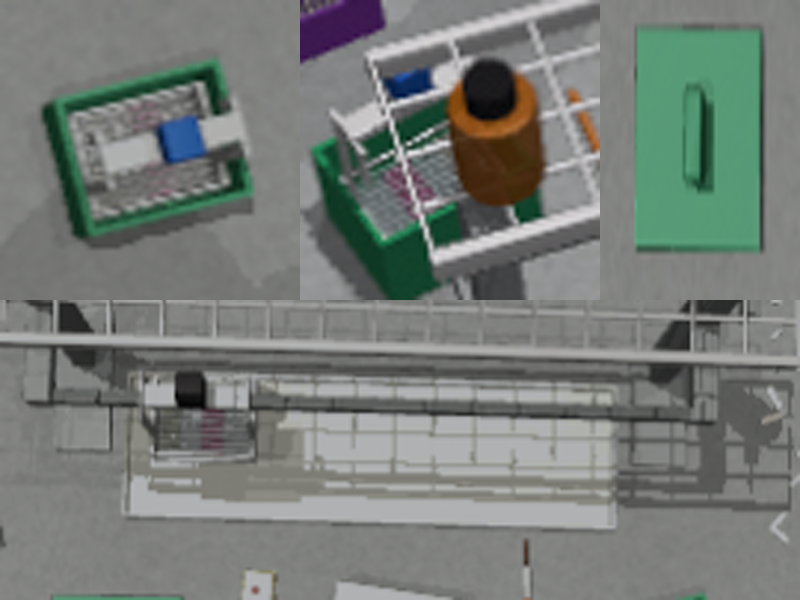

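Top crop: the blue grip is at (419,257) and the rack and dish are yawed about 12°. The lid is square to the world axes, with its rib along x. The rail runs from about (204,170) to (423,177). The rack's hook sense is still unclear, so I'll zoom in and compute the rail.

Run:
```python
from h import *
t=cv2.imread('pics/top0.png');s=cv2.imread('pics/scene0.png')
def cr(i,x0,y0,w,h,W,H): return cv2.resize(i[y0:y0+h,x0:x0+w],(W,H),interpolation=cv2.INTER_CUBIC)
cv2.imwrite('pics/c2.png',np.vstack([np.hstack([cr(s,193,280,40,30,400,300),cr(s,370,255,60,45,400,300)]),np.hstack([cr(t,395,242,50,37,400,300),cr(t,230,160,50,37,400,300)])]))
cs={n:cam(n) for n in('scene','top')}
# rail ends at z=.22 from top picture: dark row search
g=cv2.cvtColor(t,cv2.COLOR_BGR2GRAY).astype(int)
for col in(285,300,315,330,345,360,375,390):
    k=g[166:184,col];print(col,k.tolist())
for uv in((204,170.3),(313,174),(423,177)): print(uv,atz(ray(cs['top'],uv),.22).round(4))
print('tri rail', tri([ray(cs['scene'],(342,294)),ray(cs['top'],(318,174))])[0].round(4))
print('grip top-face',atz(ray(cs['top'],(419,257.5)),.154).round(4),'hung',atz(ray(cs['top'],(256,167)),.25).round(4))
print('tri blue',tri([ray(cs['scene'],(214.9,289)),ray(cs['top'],(418.8,257.3))]))
print(robot.state()['time'])
```

```text
285 [137, 132, 166, 176, 176, 156, 112, 88, 89, 93, 60, 82, 112, 117, 135, 162, 173, 140]
300 [150, 118, 158, 177, 177, 176, 143, 102, 95, 97, 63, 62, 159, 176, 177, 177, 176, 160]
315 [147, 128, 139, 170, 177, 177, 145, 102, 92, 94, 85, 50, 157, 177, 177, 177, 176, 176]
330 [138, 154, 123, 159, 177, 177, 176, 134, 94, 94, 101, 65, 96, 163, 177, 177, 176, 176]
345 [116, 163, 138, 158, 176, 177, 176, 150, 108, 92, 94, 77, 45, 157, 176, 177, 177, 176]
360 [89, 137, 139, 111, 158, 177, 177, 164, 124, 92, 93, 96, 61, 127, 169, 177, 177, 177]
375 [85, 111, 161, 133, 153, 176, 176, 176, 142, 99, 92, 93, 66, 62, 156, 176, 176, 176]
390 [83, 89, 124, 127, 112, 139, 137, 123, 113, 96, 90, 92, 98, 69, 106, 146, 154, 157]
(204, 170.3) [0.6573 0.2679 0.22  ]
(313, 174) [0.6435 0.0186 0.22  ]
(423, 177) [ 0.6321 -0.2343  0.22  ]
tri rail [0.6429 0.0101 0.2275]
grip top-face [ 0.4504 -0.2307  0.154 ] hung [0.6558 0.146  0.25  ]
tri blue (array([ 0.4526115 , -0.23069696,  0.13825516]), [np.float64(0.002641142767487083), np.float64(0.002641142767487062)])
1.7
```

View pics/c2.png

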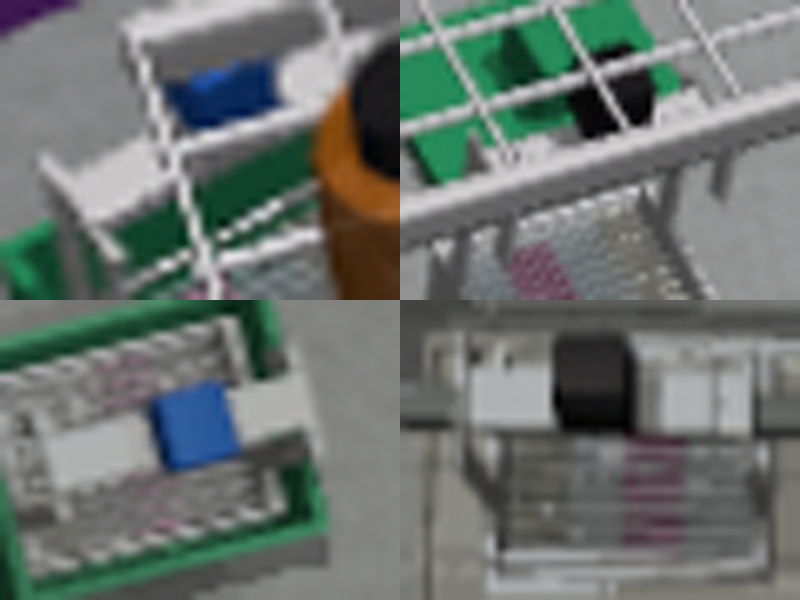

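Request:
play_rows --plan "0 0 -2 0;0 0 -4 0;0 0 -6 0;0 0 -8 0" --jaw 1

```text
time: 2.2
position: [0.2656, -0.6202, 0.4284]
tool_rot: [-0.632, 3.077, -0.001]
ft_force: [0.0, -0.8, -0.2]
width: 0.998
```

The rack's legs are on the robot side and its lip is away, the same way round as the hung rack, so it can approach from the front. The moves only turn about tool z, so I'll test in free space whether reaching past the limit makes the tool lean.

Request:
play_rows --plan "0 -2.5 0 0;0 -5 0 0;0 -7.5 0 0;0 -10 0 0;0 -12 0 0"

```text
time: 2.82
position: [0.3617, -0.8441, 0.3836]
tool_rot: [0.632, -3.075, 0.041]
ft_force: [0.3, 0.4, -1.4]
width: 1.001
```

Run:
```python
from h import *
s=robot.state();print(s['qpos'].round(3),s['position'].round(3),R.from_rotvec(s['tool_rot']).as_matrix().round(3).tolist())
```

```text
[-0.95   0.866  1.243  0.014 -1.925 -0.211] [ 0.362 -0.844  0.384] [[-0.919, -0.394, 0.003], [-0.394, 0.919, -0.026], [0.008, -0.025, -1.0]]
```

Request:
play_rows --plan "0 -2.5 0 0;0 -5 0 0;0 -7.5 0 0;0 -7.5 0 0"

```text
time: 3.32
position: [0.3829, -0.8944, 0.3441]
tool_rot: [-0.629, 3.064, -0.159]
ft_force: [0.3, -0.5, -0.1]
width: 1.0
```

Run:
```python
from h import *
s=robot.state();print(s['qpos'].round(3),s['position'].round(3),R.from_rotvec(s['tool_rot']).as_matrix().round(3).tolist())
```

```text
[-0.955  0.919  1.25   0.033 -1.805 -0.202] [ 0.383 -0.894  0.344] [[-0.919, -0.392, 0.03], [-0.393, 0.914, -0.097], [0.011, -0.101, -0.995]]
```

The lean grows as it pushes. Now to see whether it persists when I come back.

Request:
play_rows --plan "0 2.5 0 0;0 5 0 0;0 7.5 0 0;0 7.5 0 0"

```text
time: 3.82
position: [0.3078, -0.7203, 0.3277]
tool_rot: [-0.629, 3.063, -0.163]
ft_force: [0.9, -0.6, 0.6]
width: 1.0
```

Run:
```python
from h import *
s=robot.state();print(s['qpos'].round(3),s['position'].round(3),R.from_rotvec(s['tool_rot']).as_matrix().round(3).tolist())
```

```text
[-0.901  0.441  0.341  0.038 -1.373 -0.27 ] [ 0.308 -0.72   0.328] [[-0.919, -0.392, 0.031], [-0.393, 0.914, -0.1], [0.011, -0.104, -0.994]]
```

The lean persists, so I can ratchet it up. It has to point along about +x, so I'll go high above the bench near azimuth 18° and push outward there.

```bash
cat >> h.py <<'E'
def rep(target=None,yaw=None):
    s=robot.state();M=R.from_rotvec(s['tool_rot']).as_matrix();p=s['position']
    print('t',round(s['time'],2),'pos',p.round(4),'grasp',(p-.019*M[:,2]).round(4),'q',s['qpos'].round(2),'F',s['ft_force'].round(1),'w',round(s['width'],3))
    z=M[:,2];print('z',z.round(3),'lean',np.degrees(np.arccos(-z[2])).round(1),'az',np.degrees(np.arctan2(z[1],z[0])).round(1),'y',M[:,1].round(3),'jawyaw',np.degrees(np.arctan2(-M[0,1],M[1,1])).round(1))
    if target is not None:
        d=M.T@(np.asarray(target)-p)/.025
        print('units',d.round(2),'rows>=',np.ceil(np.linalg.norm(d)/2.5))
    return M,p
E
python3 -c "
from h import *
M,p=rep([.308,-.72,.62]);print(M.T@(np.array([.62,.20,.62])-np.array([.308,-.72,.62]))/.025)"
```

```text
t 3.83 pos [ 0.3078 -0.7203  0.3277] grasp [ 0.3072 -0.7184  0.3466] q [-0.9   0.44  0.34  0.04 -1.37 -0.27] F [ 0.9 -0.6  0.6] w 1.0
z [ 0.031 -0.1   -0.994] lean 6.0 az -72.6 y [-0.392  0.914 -0.104] jawyaw 23.2
units [  0.11  -1.21 -11.63] rows>= 5.0
[-25.95087889  28.73558835  -3.28758978]
```

Request:
play_rows --plan "-0.4 -0.6 -2.4 0;-1 0 -4.7 0;-2 0.5 -7 0;-3.5 2 -9 0;-5.5 4 -10.5 0"

```text
time: 4.45
position: [0.3794, -0.5751, 0.5655]
tool_rot: [-0.626, 3.063, -0.164]
ft_force: [1.9, 0.8, -0.3]
width: 0.999
```

Request:
play_rows --plan "-1.7 1.8 -0.6 1;-3.4 3.6 -1.2 2;-5.1 5.4 -1.8 2.2;-6.8 7.2 -2.2 2.2;-8.5 9 -2.5 2.2"

```text
time: 5.08
position: [0.4832, -0.2823, 0.601]
tool_rot: [-0.151, 3.106, -0.156]
ft_force: [0.9, -0.7, -0.1]
width: 0.994
```

```bash
python3 -c "
from h import *
rep([.62,.2,.62])"
```

```text
t 5.08 pos [ 0.4832 -0.2823  0.601 ] grasp [ 0.4825 -0.2804  0.6199] q [-0.11  0.11  0.47  0.1  -1.88 -1.33] F [ 0.9 -0.7 -0.1] w 0.994
z [ 0.033 -0.098 -0.995] lean 5.9 az -71.7 y [-0.096  0.99  -0.101] jawyaw 5.5
units [-7.36 18.5  -2.47] rows>= 9.0
```

Request:
play_rows --plan "-1 2.3 -0.3 0;-2 4.6 -0.6 0;-3 6.9 -0.9 0;-4 9.2 -1.2 0;-5 11.5 -1.5 0"

```text
time: 5.7
position: [0.5777, 0.015, 0.6119]
tool_rot: [-0.152, 3.106, -0.153]
ft_force: [1.0, -0.7, -0.2]
width: 1.003
```

Request:
play_rows --plan "-2.3 1.1 0 0;-4.6 2.4 0 0;-7 3.2 0 0;-9.3 4 0 0;-11.5 4.6 0 0"

```text
time: 6.32
position: [0.7884, 0.138, 0.5569]
tool_rot: [-0.155, 3.075, -0.16]
ft_force: [-0.5, -0.1, 0.5]
width: 1.004
```

```bash
python3 -c "
from h import *
rep([.62,.2,.62])"
```

```text
t 6.33 pos [0.7884 0.138  0.5569] grasp [0.7871 0.1399 0.5758] q [ 0.47  0.69  1.25  0.14 -2.12 -1.87] F [-0.5 -0.1  0.5] w 1.004
z [ 0.064 -0.1   -0.993] lean 6.8 az -57.5 y [-0.097  0.99  -0.106] jawyaw 5.6
units [ 6.3   2.84 -3.19] rows>= 4.0
```

Request:
play_rows --plan "-2.3 1 -1 0;-4.6 2 -2 0;-7 3 -3 0;-9 4 -4 0;-11 5 -5 0"

```text
time: 6.95
position: [0.8242, 0.2026, 0.527]
tool_rot: [-0.154, 3.016, -0.151]
ft_force: [0.4, -1.1, -0.4]
width: 0.997
```

```bash
python3 -c "
from h import *
rep()"
```

```text
t 6.95 pos [0.8242 0.2026 0.527 ] grasp [0.8219 0.2044 0.5458] q [ 0.53  0.73  1.25  0.16 -2.02 -1.93] F [ 0.4 -1.1 -0.4] w 0.997
z [ 0.122 -0.093 -0.988] lean 8.8 az -37.4 y [-0.095  0.99  -0.105] jawyaw 5.5
```

Request:
play_rows --plan "-1 0.5 -2.2 0;-2 1 -4.5 0;-3 1.5 -7 0;-4 2 -9 0;-5 2.5 -11 0"

```text
time: 7.58
position: [0.7696, 0.2297, 0.5973]
tool_rot: [-0.156, 2.965, -0.144]
ft_force: [0.2, 0.0, 1.0]
width: 0.999
```

```bash
python3 -c "
from h import *
rep()"
```

```text
t 7.58 pos [0.7696 0.2297 0.5973] grasp [0.7663 0.2314 0.616 ] q [ 0.61  0.65  1.25  0.19 -2.07 -1.97] F [0.2 0.  1. ] w 0.999
z [ 0.173 -0.087 -0.981] lean 11.1 az -26.8 y [-0.096  0.99  -0.105] jawyaw 5.5
```

Request:
play_rows --plan "0.5 2.2 -0.8 0;1 4.5 -1.6 0;2 6.8 -3.5 0;3 9 -5.5 0;4 11 -7.5 0"

```text
time: 8.2
position: [0.6109, 0.4301, 0.6452]
tool_rot: [-0.159, 2.936, -0.128]
ft_force: [-0.4, -0.1, 0.2]
width: 1.002
```

Request:
play_rows --plan "0.5 2.2 -1 0;1 4.5 -2 0;1 6 -4 0;1 7 -6 0;1 8 -8 0"

```text
time: 8.82
position: [0.4951, 0.5367, 0.6645]
tool_rot: [-0.161, 2.897, -0.092]
ft_force: [-0.6, 0.2, 0.3]
width: 1.004
```

```bash
python3 -c "
from h import *
rep()"
```

```text
t 8.82 pos [0.4951 0.5367 0.6645] grasp [0.4905 0.5377 0.6829] q [ 1.21  0.59  1.25  0.3  -2.18 -2.49] F [-0.6  0.2  0.3] w 1.004
z [ 0.24  -0.049 -0.97 ] lean 14.2 az -11.6 y [-0.102  0.992 -0.075] jawyaw 5.9
```

Request:
play_rows --plan "-1.5 1.3 -1.1 0;-3 2.6 -2.2 0;-4.5 3.9 -3.3 0;-6 5.2 -4.4 0;-7.7 6.6 -5.4 0"

```text
time: 9.45
position: [0.5207, 0.5741, 0.6455]
tool_rot: [-0.165, 2.854, -0.053]
ft_force: [-0.6, -0.3, 0.2]
width: 0.999
```

Request:
play_rows --plan "-1.5 1.3 -1.1 0;-3 2.6 -2.2 0;-4.5 3.9 -3.3 0;-6 5.2 -4.4 0;-7.7 6.6 -5.4 0"

```text
time: 10.07
position: [0.5377, 0.6053, 0.6367]
tool_rot: [-0.17, 2.809, -0.01]
ft_force: [1.3, -0.5, 0.7]
width: 0.998
```

```bash
python3 -c "
from h import *
rep()"
```

```text
t 10.07 pos [0.5377 0.6053 0.6367] grasp [0.5316 0.6051 0.6547] q [ 1.22  0.65  1.25  0.34 -2.02 -2.49] F [ 1.3 -0.5  0.7] w 0.998
z [ 0.322  0.013 -0.947] lean 18.8 az 2.3 y [-0.117  0.993 -0.026] jawyaw 6.7
```

Request:
play_rows --plan "-1 -2 -1 0;-2 -4 -2 0;-3.5 -6 -3 0;-5 -8 -4 0;-7 -10 -5 0"

```text
time: 10.7
position: [0.6282, 0.3813, 0.7317]
tool_rot: [-0.17, 2.77, 0.007]
ft_force: [-0.0, 0.2, -0.1]
width: 1.003
```

Request:
play_rows --plan "-2 -1 -1.2 0;-4 -2 -2.4 0;-6 -3 -3.6 0;-8 -4 -4.8 0;-10 -5 -6 0"

```text
time: 11.32
position: [0.681, 0.2793, 0.7549]
tool_rot: [-0.17, 2.72, 0.015]
ft_force: [-0.4, 0.1, 0.6]
width: 0.998
```

```bash
python3 -c "
from h import *
rep()"
```

```text
t 11.32 pos [0.681  0.2793 0.7549] grasp [0.6734 0.2786 0.7723] q [ 0.78  0.47  1.25  0.29 -2.01 -2.06] F [-0.4  0.1  0.6] w 0.998
z [ 0.403  0.036 -0.915] lean 23.8 az 5.1 y [-0.122  0.992 -0.014] jawyaw 7.0
```

Request:
play_rows --plan "-2 -1.2 -1 0;-4 -2.4 -2 0;-6 -3.6 -3 0;-8 -4.8 -4 0;-10 -6 -5 0"

```text
time: 11.95
position: [0.7296, 0.174, 0.769]
tool_rot: [-0.166, 2.666, 0.017]
ft_force: [0.0, -0.5, -1.2]
width: 1.005
```

```bash
python3 -c "
from h import *
M,p=rep([.462,-.23,.30])"
```

```text
t 11.95 pos [0.7296 0.174  0.769 ] grasp [0.721  0.1733 0.7859] q [ 0.6   0.45  1.25  0.24 -1.95 -1.91] F [ 0.  -0.5 -1.2] w 1.005
z [ 0.452  0.04  -0.891] lean 27.0 az 5.1 y [-0.121  0.993 -0.016] jawyaw 6.9
units [ 19.82 -14.45  11.24] rows>= 11.0
```

Request:
play_rows --plan "1.8 -1.3 0.8 0;3.6 -2.6 1.7 0;5.4 -3.9 2.6 0;7.2 -5.2 3.6 0;9 -6.5 4.6 0"

```text
time: 12.58
position: [0.6136, 0.0106, 0.589]
tool_rot: [-0.166, 2.665, 0.018]
ft_force: [-0.0, -0.0, 0.6]
width: 1.001
```

Request:
play_rows --plan "1.8 -1.3 1 0;3.6 -2.6 2.1 0;5.4 -3.9 3.2 0;7.2 -5.2 4.4 -0.6;9 -6.5 5.5 -0.6"

```text
time: 13.2
position: [0.4967, -0.1704, 0.367]
tool_rot: [-0.279, 2.655, -0.01]
ft_force: [0.3, -1.2, -0.5]
width: 1.0
```

```bash
python3 -c "
from h import *
M,p=rep([.461,-.23,.24])"
```

```text
t 13.2 pos [ 0.4967 -0.1704  0.367 ] grasp [ 0.4881 -0.1711  0.3839] q [ 0.02 -0.23 -0.39 -0.04 -0.94 -1.36] F [ 0.3 -1.2 -0.5] w 1.0
z [ 0.453  0.041 -0.891] lean 27.0 az 5.1 y [-0.195  0.979 -0.054] jawyaw 11.3
units [ 4.01 -1.78  3.78] rows>= 3.0
```

Request:
play_rows --plan "1.5 -0.7 1.3 0;3 -1.4 2.6 0;4 -1.8 3.8 0;4 -1.8 3.8 0"

```text
time: 13.7
position: [0.4606, -0.2299, 0.238]
tool_rot: [-0.274, 2.661, -0.007]
ft_force: [0.4, 0.3, 0.8]
width: 0.995
```

```bash
python3 -c "
from h import *
M,p=rep([.460,-.230,.128])
cs={n:cam(n) for n in('scene','top')}
a=cs['scene']['pixels'][200:350,130:330];b=cs['top']['pixels'][180:330,330:530]
cv2.imwrite('pics/c3.png',np.hstack([cv2.resize(a,(400,300),interpolation=2),cv2.resize(b,(400,300),interpolation=2)]))
"
```

```text
t 13.7 pos [ 0.4606 -0.2299  0.238 ] grasp [ 0.4521 -0.2307  0.255 ] q [-0.18 -0.13 -0.55 -0.19 -0.71 -1.07] F [0.4 0.3 0.8] w 0.995
z [ 0.448  0.041 -0.893] lean 26.7 az 5.2 y [-0.191  0.98  -0.051] jawyaw 11.1
units [1.99 0.22 3.92] rows>= 2.0
```

View pics/c3.png

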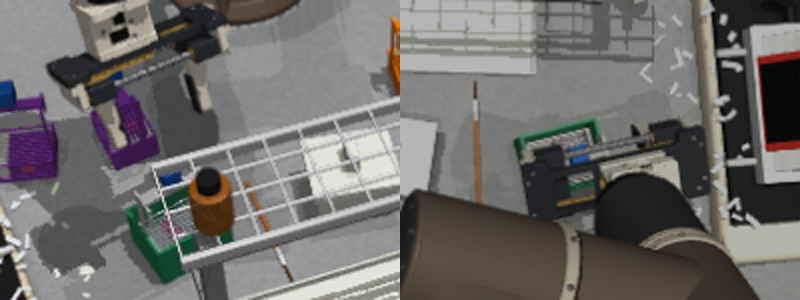

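The gripper sits above the rack, aligned with the grip and clear of its neighbours. Descending.

Request:
play_rows --plan "0.7 0.1 1.3 0;1.3 0.15 2.6 0;1.98 0.2 3.9 0;1.98 0.2 3.9 0"

```text
time: 14.3
position: [0.4628, -0.2295, 0.1309]
tool_rot: [-0.278, 2.658, -0.008]
ft_force: [0.2, 0.1, 0.8]
width: 1.002
```

```bash
python3 -c "
from h import *
M,p=rep([.460,-.230,.127])"
```

```text
t 14.3 pos [ 0.4628 -0.2295  0.1309] grasp [ 0.4543 -0.2303  0.1478] q [-0.2   0.01 -0.66 -0.29 -0.46 -0.93] F [0.2 0.1 0.8] w 1.002
z [ 0.45   0.042 -0.892] lean 26.9 az 5.3 y [-0.195  0.979 -0.053] jawyaw 11.2
units [0.17 0.01 0.09] rows>= 1.0
```

Request:
play_rows --plan "0.2 0 0.05 0;0.2 0 0.05 0;0.2 0 0.05 0;0.2 0 0.05 0;0.2 0 0.05 0" --jaw 0 --grip_force 35

```text
time: 14.92
position: [0.4591, -0.2312, 0.1285]
tool_rot: [-0.278, 2.656, -0.01]
ft_force: [0.1, 0.1, -0.2]
width: 0.493
```

Request:
play_rows --plan "0 0 0 0;0 0 0 0"

```text
time: 15.18
position: [0.459, -0.2311, 0.1281]
tool_rot: [-0.277, 2.656, -0.009]
ft_force: [0.0, 1.9, -1.2]
width: 0.262
```

```bash
python3 -c "
from h import *
M,p=rep();d=np.array([0,0,.13]);print(M.T@d/.025)"
```

```text
t 15.18 pos [ 0.459  -0.2311  0.1281] grasp [ 0.4504 -0.2319  0.1451] q [-0.2   0.01 -0.67 -0.3  -0.46 -0.92] F [ 0.   1.9 -1.2] w 0.262
z [ 0.452  0.04  -0.891] lean 27.0 az 5.1 y [-0.194  0.98  -0.054] jawyaw 11.2
[-2.3430698  -0.27960485 -4.63377223]
```

Request:
play_rows --plan "-0.2 -0.02 -0.4 0;-0.6 -0.07 -1.2 0;-1.2 -0.14 -2.4 0;-1.8 -0.22 -3.6 0;-2.4 -0.29 -4.77 0"

```text
time: 15.8
position: [0.4582, -0.2313, 0.2636]
tool_rot: [-0.277, 2.656, -0.01]
ft_force: [0.9, -0.0, -1.5]
width: 0.248
```

```bash
python3 -c "
from h import *
M,p=rep()
cs={n:cam(n) for n in('scene','top')}
a=cs['scene']['pixels'][170:350,130:370];b=cs['top']['pixels'][180:330,330:530]
cv2.imwrite('pics/c4.png',np.hstack([cv2.resize(a,(480,360),interpolation=2),cv2.resize(b,(320,360),interpolation=2)]))
for n in cs: print(n,[(np.round(d['xy'],1),round(d['score'],2)) for d in robot.landmark_of(n,'rack_grip')[:4]],[(np.round(d['xy'],1),round(d['score'],2)) for d in robot.landmark_of(n,'rack_hook')[:4]])
for nm,q in(('grip',p-.019*M[:,2]),): print(nm,[proj(cs[n],q).round(1) for n in cs])
"
```

```text
t 15.8 pos [ 0.4582 -0.2313  0.2636] grasp [ 0.4496 -0.2321  0.2805] q [-0.19 -0.16 -0.51 -0.18 -0.77 -1.08] F [ 0.9 -0.  -1.5] w 0.248
z [ 0.452  0.04  -0.891] lean 27.0 az 5.0 y [-0.194  0.98  -0.054] jawyaw 11.2
scene [(array([341.3, 205.6]), 0.79), (array([206.8, 251.4]), 0.7), (array([188.2, 238.4]), 0.69)] [(array([207.5, 260.3]), 0.84), (array([188.5, 245.2]), 0.73), (array([338.5, 210.6]), 0.63), (array([138.1, 252.9]), 0.62)]
top [(array([434.9, 251.4]), 0.84), (array([253.2, 319.6]), 0.72), (array([254.1, 170. ]), 0.43), (array([229.4, 255.3]), 0.24)] [(array([254.2, 319.2]), 0.96), (array([429.9, 251.6]), 0.58)]
grip [array([205.5, 248.6]), array([430.6, 254.5])]
```

View pics/c4.png

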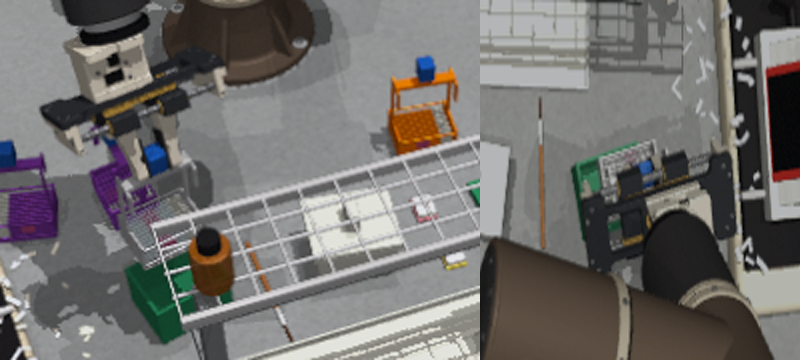

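Rack lifted clear and upright. Now the rail position, and the step to the pre-hang spot with the turn.

```bash
python3 -c "
from h import *
M,p=rep()
c=cam('top');s=cam('scene')
for uv in((315,174.6),(345,175.4),(375,176.3)): print(atz(ray(c,uv),.22).round(4))
print('scene rail',atz(ray(s,(342,294)),.22).round(4),'shelf', atz(ray(s,(343,244)),.375).round(4))
y=-.085
g=np.array([.586,y,.286]);t=g+.019*M[:,2];print(M.T@(t-p)/.025)
"
```

```text
t 16.1 pos [ 0.458  -0.231   0.2609] grasp [ 0.4494 -0.2318  0.2778] q [-0.19 -0.16 -0.52 -0.18 -0.77 -1.07] F [-0.2  0.7 -2.4] w 0.249
z [ 0.451  0.041 -0.892] lean 26.9 az 5.2 y [-0.194  0.98  -0.053] jawyaw 11.2
[0.642  0.0141 0.22  ]
[ 0.6388 -0.0546  0.22  ]
[ 0.6355 -0.1234  0.22  ]
scene rail [0.6389 0.0157 0.22  ] shelf [0.6295 0.0153 0.375 ]
[-6.06065865  4.67678753  2.41187491]
```

Request:
play_rows --plan "-1 0.8 0.35 0.2;-2.2 1.7 0.8 0.5;-3.6 2.8 1.4 0.9;-5 3.9 2 1.2;-6 4.65 2.35 1.4"

```text
time: 16.82
position: [0.594, -0.0838, 0.2695]
tool_rot: [-0.017, 2.674, 0.053]
ft_force: [0.5, -0.4, -1.3]
width: 0.249
```

Request:
play_rows --plan "0 0 0 0;0 0 0 0"

```text
time: 17.08
position: [0.5928, -0.0855, 0.2697]
tool_rot: [-0.018, 2.674, 0.053]
ft_force: [-0.8, -0.3, -1.1]
width: 0.251
```

```bash
python3 -c "
from h import *
M,p=rep()
g=np.array([.586,-.085,.286]);t=g+.019*M[:,2];print(M.T@(t-p)/.025)
s=cam('scene');a=s['pixels'][200:360,180:390]
q=p-.019*M[:,2]
print(proj(s,q))
im=s['pixels']
cs=cam('top')
cv2.imwrite('pics/c5.png',np.hstack([cv2.resize(a,(500,381),interpolation=2),cv2.resize(cs['pixels'][140:260,300:395],(300,381),interpolation=2)]))
"
```

```text
t 17.07 pos [ 0.5928 -0.0855  0.2697] grasp [ 0.5842 -0.0863  0.2866] q [ 0.22 -0.05 -0.52  0.1  -0.64 -1.84] F [-0.8 -0.3 -1.1] w 0.251
z [ 0.45   0.04  -0.892] lean 26.9 az 5.1 y [-0.021  0.999  0.034] jawyaw 1.2
[-0.0521048   0.04772424  0.05574527]
[288.99595081 270.79359887]
```

View pics/c5.png

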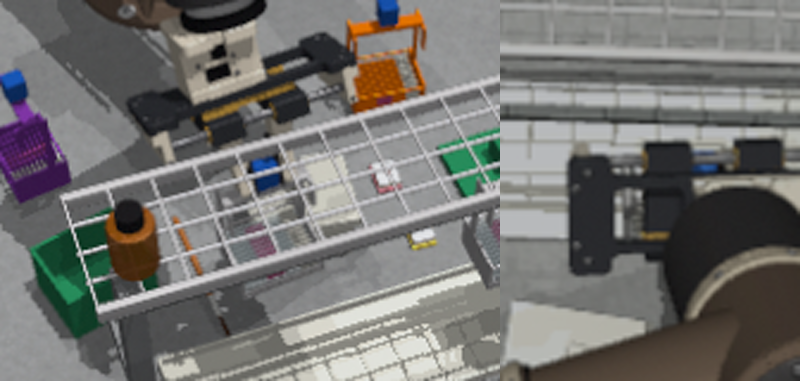

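The rack is upright, about 50 mm in front of the rail. I'll use the visible blue edge in the top view to check the rack's x against the rail in the same camera.

```bash
python3 -c "
from h import *
M,p=rep()
c=cam('top');im=c['pixels'];h=cv2.inRange(cv2.cvtColor(im,cv2.COLOR_BGR2HSV),(100,110,40),(130,255,255))
sub=h[180:205,350:380];ys,xs=np.nonzero(sub);print(xs.min()+350,xs.max()+350,[(int(x)+350,int(ys[xs==x].min())+180,int(ys[xs==x].max())+180) for x in np.unique(xs)])
for col in(362,365,368): print(col,im[184:197,col].tolist())
g=p-.019*M[:,2]+[.001,0,-.003]
print('pred far edge',proj(c,g+[.012,0,.014]),'near-y',proj(c,g+[.012,.011,.014]),proj(c,g+[.012,-.011,.014]))
"
```

```text
t 17.18 pos [ 0.5928 -0.0861  0.2704] grasp [ 0.5842 -0.0868  0.2873] q [ 0.22 -0.05 -0.52  0.1  -0.64 -1.84] F [-0.3  0.3 -2.4] w 0.248
z [ 0.451  0.04  -0.891] lean 26.9 az 5.1 y [-0.02   0.999  0.035] jawyaw 1.2
361 368 [(361, 193, 194), (362, 192, 194), (363, 192, 194), (364, 192, 194), (365, 192, 194), (366, 192, 194), (367, 191, 194), (368, 192, 193)]
362 [[161, 170, 170], [137, 146, 145], [165, 173, 171], [142, 127, 119], [98, 80, 75], [103, 103, 103], [94, 94, 93], [69, 62, 58], [95, 55, 32], [89, 50, 24], [51, 35, 26], [55, 55, 54], [107, 118, 122]]
365 [[166, 175, 175], [137, 145, 146], [164, 172, 170], [146, 130, 121], [98, 78, 70], [117, 117, 117], [98, 98, 97], [76, 63, 56], [146, 85, 45], [130, 75, 39], [68, 43, 29], [76, 81, 82], [118, 129, 133]]
368 [[165, 175, 175], [137, 145, 145], [165, 172, 171], [121, 126, 124], [89, 88, 87], [114, 114, 114], [94, 94, 94], [76, 58, 50], [104, 56, 26], [85, 48, 25], [46, 33, 28], [76, 82, 84], [111, 122, 126]]
pred far edge [362.67168435 186.94637312] near-y [357.5686322  187.03848078] [367.77122169 186.85504757]
```

The predicted far edge (row 187) matches the image, so the frames agree. Moving in over the rail.

Request:
play_rows --plan "-0.45 0 0.26 0;-0.9 -0.02 0.52 0;-1.3 -0.03 0.76 0;-1.6 -0.04 0.93 0;-1.76 -0.05 1.03 0"

```text
time: 17.85
position: [0.6446, -0.0856, 0.2672]
tool_rot: [-0.016, 2.673, 0.053]
ft_force: [-6.8, 1.1, -2.0]
width: 0.249
```

```bash
python3 -c "
from h import *
M,p=rep()
g=p-.019*M[:,2]
for t in ([.6355,g[1],.264],[.6355,g[1],.252]): print(M.T@(np.array(t)-g)/.025)
s=robot.state();print(s['wrist_torque'])
"
```

```text
t 17.85 pos [ 0.6446 -0.0856  0.2672] grasp [ 0.6361 -0.0864  0.2841] q [ 0.2   0.04 -0.43  0.08 -0.64 -1.81] F [-6.8  1.1 -2. ] w 0.249
z [ 0.451  0.04  -0.892] lean 26.9 az 5.1 y [-0.021  0.999  0.035] jawyaw 1.2
[ 0.38344485 -0.02744004  0.70797448]
[ 0.60017477 -0.04406799  1.13593669]
[ 0.08226168  3.5387636  -0.5234471 ]
```

Request:
play_rows --plan "0.08 0 0.05 0;0.15 0 0.2 0"

```text
time: 18.1
position: [0.6432, -0.0853, 0.2618]
tool_rot: [-0.017, 2.671, 0.053]
ft_force: [-0.3, -0.8, -2.1]
width: 0.248
```

```bash
python3 -c "
from h import *
M,p=rep();s=robot.state();print(s['wrist_torque'])
c=cam('top')['pixels'];s=cam('scene')['pixels'];
cv2.imwrite('pics/c6.png',np.hstack([cv2.resize(s[200:340,220:380],(400,350),interpolation=2),cv2.resize(c[130:235,300:420],(400,350),interpolation=2)]))
"
```

```text
t 18.1 pos [ 0.6432 -0.0853  0.2618] grasp [ 0.6346 -0.0861  0.2787] q [ 0.2   0.04 -0.44  0.08 -0.62 -1.81] F [-0.3 -0.8 -2.1] w 0.248
z [ 0.453  0.04  -0.891] lean 27.0 az 5.1 y [-0.021  0.999  0.035] jawyaw 1.2
[-0.1637152   1.78478088  0.00743513]
```

View pics/c6.png

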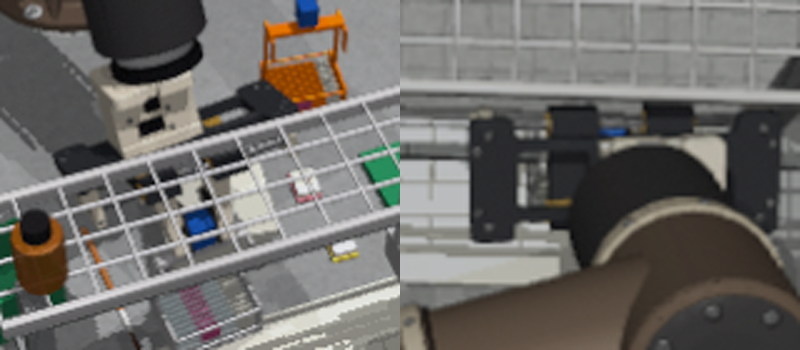

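The light body–shelf touch is gone after backing off. Lowering onto the rail.

Request:
play_rows --plan "0.07 0 0.14 0;0.14 -0.01 0.28 0;0.22 -0.02 0.43 0"

```text
time: 18.58
position: [0.6432, -0.0854, 0.2493]
tool_rot: [-0.017, 2.671, 0.053]
ft_force: [0.3, -0.4, -1.7]
width: 0.245
```

Request:
play_rows --plan "0.07 0 0.14 0;0.14 -0.01 0.28 0;0.2 -0.02 0.4 0"

```text
time: 18.95
position: [0.6433, -0.0856, 0.2381]
tool_rot: [-0.017, 2.672, 0.053]
ft_force: [-0.2, -0.4, -2.1]
width: 0.247
```

```bash
python3 -c "
from h import *
M,p=rep();s=robot.state();print(s['wrist_torque'])"
```

```text
t 18.95 pos [ 0.6433 -0.0856  0.2381] grasp [ 0.6347 -0.0863  0.255 ] q [ 0.2   0.06 -0.48  0.09 -0.56 -1.82] F [-0.2 -0.4 -2.1] w 0.247
z [ 0.452  0.04  -0.891] lean 27.0 az 5.1 y [-0.021  0.999  0.035] jawyaw 1.2
[-0.24267856  1.82346376 -0.03184585]
```

Request:
play_rows --plan "0.03 0 0.07 0;0.06 0 0.13 0;0.06 0 0.13 0"

```text
time: 19.32
position: [0.6441, -0.0854, 0.2373]
tool_rot: [-0.018, 2.668, 0.053]
ft_force: [-8.2, 1.7, 10.1]
width: 0.249
```

Request:
play_rows --plan "0.03 0 0.07 0;0.03 0 0.07 0"

```text
time: 19.58
position: [0.6451, -0.0851, 0.2366]
tool_rot: [-0.018, 2.666, 0.053]
ft_force: [-9.0, 4.0, 14.4]
width: 0.249
```

```bash
python3 -c "
from h import *
M,p=rep();c=cam('top');s=cam('scene')
cv2.imwrite('pics/c7.png',np.hstack([cv2.resize(s['pixels'][200:340,220:380],(400,350),interpolation=2),cv2.resize(c['pixels'][130:235,300:420],(400,350),interpolation=2)]))
print([(np.round(d['xy'],1),round(d['score'],2)) for d in robot.landmark_of('scene','rack_grip')[:4]],proj(s,p-.019*M[:,2]-[0,0,.003]))
"
```

```text
t 19.57 pos [ 0.6451 -0.0851  0.2366] grasp [ 0.6364 -0.0859  0.2535] q [ 0.2   0.06 -0.49  0.09 -0.55 -1.82] F [-9.   4.  14.4] w 0.249
z [ 0.457  0.041 -0.888] lean 27.3 az 5.1 y [-0.022  0.999  0.034] jawyaw 1.3
[(array([187.7, 239.6]), 0.93), (array([132.3, 248.9]), 0.8), (array([343.1, 203.8]), 0.57), (array([299.2, 302.7]), 0.56)] [298.53069556 299.10171617]
```

View pics/c7.png

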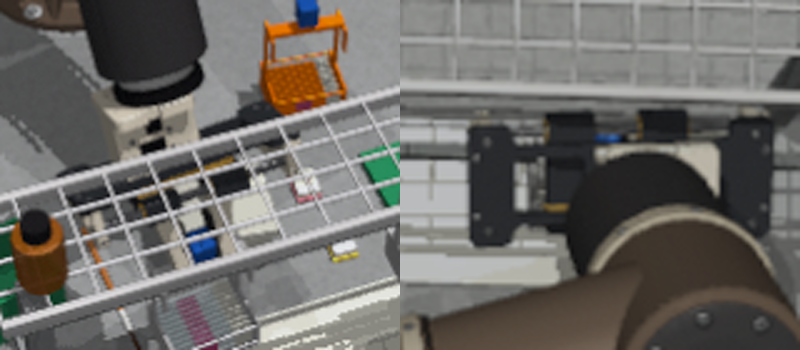

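Contact at grip z ≈ 0.2505 m (0.250 expected) with the load on the rail, so both hooks are down over it. Relieving slightly and letting go.

Request:
play_rows --plan "-0.03 0 -0.06 0;-0.03 0 -0.06 0"

```text
time: 19.98
position: [0.6447, -0.0853, 0.237]
tool_rot: [-0.018, 2.667, 0.053]
ft_force: [-4.3, 1.5, 8.2]
width: 0.245
```

Request:
play_rows --plan "0 0 0 0;0 0 0 0;0 0 0 0;0 0 0 0;0 0 0 0" --jaw 0.7

```text
time: 20.6
position: [0.644, -0.0852, 0.235]
tool_rot: [-0.017, 2.67, 0.053]
ft_force: [0.3, 3.7, 2.7]
width: 0.691
```

```bash
python3 -c "
from h import *
M,p=rep();print('back',M.T@np.array([-.12,0,0])/.025)
s=cam('scene')
print([(np.round(d['xy'],1),round(d['score'],2)) for d in robot.landmark_of('scene','rack_grip')[:5]])"
```

```text
t 20.6 pos [ 0.644  -0.0852  0.235 ] grasp [ 0.6354 -0.086   0.252 ] q [ 0.2   0.07 -0.48  0.09 -0.55 -1.82] F [0.3 3.7 2.7] w 0.691
z [ 0.453  0.041 -0.891] lean 27.1 az 5.1 y [-0.021  0.999  0.035] jawyaw 1.2
back [ 4.27794978  0.10230103 -2.17455287]
[(array([134. , 248.3]), 0.83), (array([184.3, 238.2]), 0.68), (array([300.7, 299.3]), 0.61), (array([339.7, 202.8]), 0.56)]
```

Request:
play_rows --plan "-0.04 0 -0.08 0;-0.08 -0.01 -0.18 0;0.3 0 -0.4 0;1 0.02 -0.75 0;1.9 0.04 -1.2 0"

```text
time: 21.32
position: [0.5862, -0.086, 0.2393]
tool_rot: [-0.016, 2.673, 0.053]
ft_force: [-0.5, 0.7, 0.7]
width: 0.699
```

```bash
python3 -c "
from h import *
M,p=rep()
c=cam('top');s=cam('scene')
for n in('scene','top'): print(n,[(np.round(d['xy'],1),round(d['score'],2)) for d in robot.landmark_of(n,'rack_grip')[:6]],[(np.round(d['xy'],1),round(d['score'],2)) for d in robot.landmark_of(n,'rack_hook')[:6]])
print([proj(k,[.637,-.086,.250]) for k in(s,c)])
print('back',M.T@np.array([-.1,0.02,0.12])/.025)
"
```

```text
t 21.32 pos [ 0.5862 -0.086   0.2393] grasp [ 0.5776 -0.0868  0.2562] q [ 0.22 -0.04 -0.59  0.11 -0.56 -1.86] F [-0.5  0.7  0.7] w 0.699
z [ 0.451  0.04  -0.892] lean 26.9 az 5.1 y [-0.02   0.999  0.035] jawyaw 1.2
scene [(array([343., 204.]), 0.9), (array([298.9, 300. ]), 0.78), (array([185.1, 235.5]), 0.78), (array([130.1, 249.9]), 0.74)] [(array([301.5, 308.1]), 0.81), (array([189.4, 246.2]), 0.68), (array([338.4, 205.9]), 0.67)]
top [(array([361.4, 170.3]), 0.97), (array([485.7, 344.1]), 0.79), (array([277. , 240.9]), 0.69), (array([429.2, 335.6]), 0.57), (array([323.4, 258.8]), 0.25)] [(array([482.3, 339.9]), 0.8), (array([359.1, 173.8]), 0.73), (array([425.2, 334.6]), 0.6)]
[array([298.61029131, 299.48396712]), array([359.82704531, 173.29469481])]
back [ 1.39865157  1.04703854 -6.05206445]
```

The rack hangs: its detected grip (298.9,300.0) matches the prediction (298.6,299.5). Measuring the lid now while the arm isn't over it.

Run:
```python
from h import *
c=cam('top');s=cam('scene')
L=robot.landmark_of('top','lid_rib')[0]['xy'];S=[d['xy'] for d in robot.landmark_of('scene','lid_rib')[:3]]
print('rib top@.034',atz(ray(c,L),.034).round(4),[ (tri([ray(c,L),ray(s,q)])[0].round(3),q) for q in S])
def green(im,x0,y0,x1,y1):
    m=np.zeros(im.shape[:2],np.uint8);m[y0:y1,x0:x1]=cv2.inRange(cv2.cvtColor(im,cv2.COLOR_BGR2HSV),(55,90,30),(95,255,255))[y0:y1,x0:x1];return m
m=green(c['pixels'],195,230,265,285);p=cv2.findNonZero(m).reshape(-1,2)
P=np.array([atz(ray(c,q),.012)[:2] for q in (p[:,0].min()-.5,p[:,1].min()-.5),(p[:,0].max()+.5,p[:,1].max()+.5)] if 0 else [atz(ray(c,q),.012)[:2] for q in cv2.boxPoints(cv2.minAreaRect(p)).tolist()])
print('lid@.012',P.mean(0).round(4),P.round(3).tolist())
# rib: brighter top face
cv2.imwrite('pics/c8.png',np.hstack([cv2.resize(c['pixels'][230:285,195:265],(400,314),interpolation=2),cv2.resize(s['pixels'][235:290,355:425],(400,314),interpolation=2)]))
```

```text
File "<stdin>", line 8
    P=np.array([atz(ray(c,q),.012)[:2] for q in (p[:,0].min()-.5,p[:,1].min()-.5),(p[:,0].max()+.5,p[:,1].max()+.5)] if 0 else [atz(ray(c,q),.012)[:2] for q in cv2.boxPoints(cv2.minAreaRect(p)).tolist()])
                                                                                 ^
SyntaxError: invalid syntax
```

```bash
cat >> h.py <<'E'
def green(c,x0,y0,x1,y1,z):
    im=c['pixels'];m=np.zeros(im.shape[:2],np.uint8);m[y0:y1,x0:x1]=cv2.inRange(cv2.cvtColor(im,cv2.COLOR_BGR2HSV),(55,90,30),(95,255,255))[y0:y1,x0:x1]
    b=cv2.boxPoints(cv2.minAreaRect(cv2.findNonZero(m)))
    P=np.array([atz(ray(c,q),z)[:2] for q in b.tolist()]);return P.mean(0).round(4),P.round(3).tolist()
E
python3 - <<'E'
from h import *
c=cam('top');s=cam('scene')
L=robot.landmark_of('top','lid_rib')[0]['xy'];S=[d['xy'] for d in robot.landmark_of('scene','lid_rib')[:3]]
print('rib top@.034',L,atz(ray(c,L),.034).round(4),[(tri([ray(c,L),ray(s,q)])[0].round(3),q) for q in S])
print('lid@.012',green(c,195,230,265,285,.012))
cv2.imwrite('pics/c8.png',np.hstack([cv2.resize(c['pixels'][230:285,195:265],(400,314),interpolation=2),cv2.resize(s['pixels'][235:290,355:425],(400,314),interpolation=2)]))
E
```

```text
rib top@.034 [229.6, 253.1] [0.4789 0.2369 0.034 ] [(array([0.48 , 0.24 , 0.048]), [393.4, 263.2])]
lid@.012 (array([0.4677, 0.2418]), [[0.422, 0.3], [0.516, 0.299], [0.514, 0.183], [0.419, 0.185]])
```

View pics/c8.png

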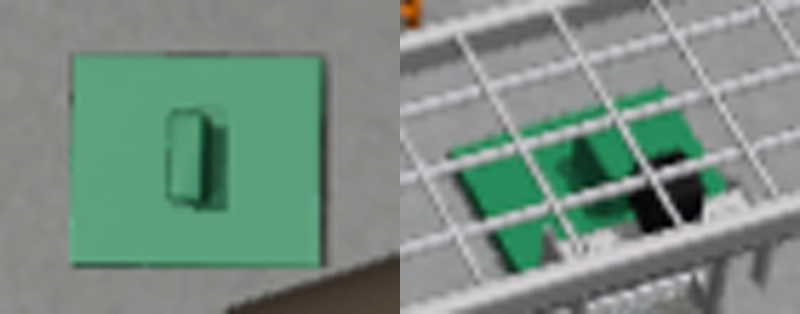

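Request:
play_rows --plan "0.5 0.4 -2 0;1 1.5 -4 -0.2;1.4 3.5 -5.2 -0.2;1.6 5.8 -5.2 -0.2;1.8 8 -5.2 -0.2" --jaw 0.7

```text
time: 22.45
position: [0.4839, 0.1104, 0.3434]
tool_rot: [-0.054, 2.668, 0.047]
ft_force: [0.7, -0.6, 0.5]
width: 0.698
```

Lid crop: rib top face centred at about px (227.2,257.3), which backs the plate fit over the network landmark. Now the rib position and the emptied dish.

Run:
```python
from h import *
c=cam('top');s=cam('scene')
print('rib',atz(ray(c,(227.2,257.3)),.044).round(4))
print('dish rim@.066',green(c,380,230,445,290,.066))
M,p=rep()
z=M[:,2]
for g in([.467,.2405,.11],[.467,.2405,.037]): print((M.T@(np.array(g)+.019*z-p)/.025).round(2))
cv2.imwrite('pics/c9.png',np.hstack([cv2.resize(c['pixels'][225:295,375:445],(400,400),interpolation=2),cv2.resize(s['pixels'][280:350,185:255],(400,400),interpolation=2)]))
```

```text
rib [0.4675 0.2418 0.044 ]
dish rim@.066 (array([ 0.4509, -0.2272]), [[0.479, -0.165], [0.504, -0.272], [0.422, -0.289], [0.398, -0.183]])
t 22.55 pos [0.4841 0.1136 0.3426] grasp [0.4755 0.1128 0.3595] q [ 0.87 -0.31 -0.67  0.42 -0.9  -2.6 ] F [-0.4 -0.2 -0.4] w 0.696
z [ 0.453  0.043 -0.891] lean 27.1 az 5.5 y [-0.053  0.998  0.022] jawyaw 3.0
[4.65 4.9  8.96]
[ 5.97  4.84 11.56]
```

View pics/c9.png

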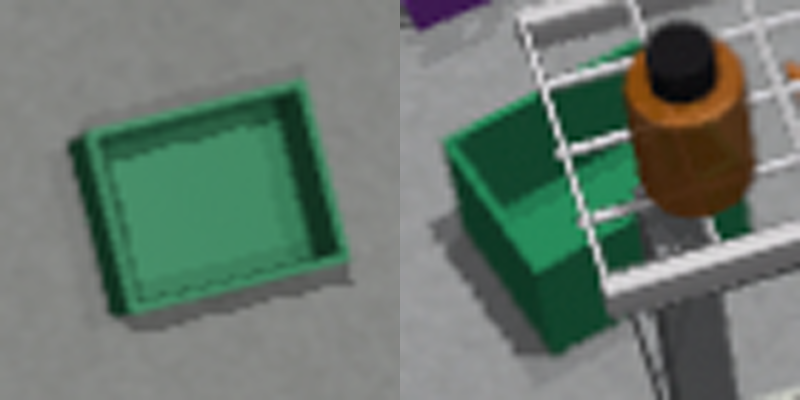

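Request:
play_rows --plan "0.9 1 1.8 0;1.8 2 3.6 0;2.8 3 5.4 0;3.7 4 7.2 0;4.65 4.95 8.9 0"

```text
time: 23.18
position: [0.4942, 0.2168, 0.1404]
tool_rot: [-0.092, 2.749, 0.06]
ft_force: [0.5, -0.1, 0.1]
width: 0.7
```

Run:
```python
from h import *
c=cam('top')
P=np.array([atz(ray(c,(375+a/5.714,225+b/5.714)),.066)[:2] for a,b in((90,128),(302,82),(348,262),(130,312))])
print(P.mean(0).round(4),[(np.linalg.norm(P[i]-P[i-1]).round(4),np.degrees(np.arctan2(*(P[i]-P[i-1])[::-1])).round(1)) for i in range(4)])
M,p=rep();z=M[:,2]
for g in([.4672,.2415,.06],[.4672,.2415,.037]): print((M.T@(np.array(g)+.019*z-p)/.025).round(2))
```

```text
[ 0.4509 -0.2323] [(np.float64(0.0835), np.float64(10.5)), (np.float64(0.0976), np.float64(-79.0)), (np.float64(0.0827), np.float64(-167.6)), (np.float64(0.1003), np.float64(101.4))]
t 23.23 pos [0.4948 0.2181 0.1388] grasp [0.4876 0.217  0.1564] q [ 0.87  0.02 -0.96  0.73 -0.39 -3.03] F [ 0.6  2.7 -1.9] w 0.699
z [ 0.377  0.054 -0.925] lean 22.4 az 8.2 y [-0.073  0.997  0.029] jawyaw 4.2
[2.16 0.93 3.31]
[2.51 0.9  4.16]
```

Joint 6 has run into its limit here, so I'll make the half turn, which gives the same grasp, while higher up.

Request:
play_rows --plan "-0.5 0 -1 -1.3;-0.9 0 -2.2 -2.6;-0.9 0 -2.2 -3.9;-0.9 0 -2.2 -5.2;-0.9 0 -2.2 -6.5"

```text
time: 23.85
position: [0.4941, 0.2148, 0.2022]
tool_rot: [-1.299, 2.438, -0.187]
ft_force: [0.3, 0.2, -0.6]
width: 0.698
```

Request:
play_rows --plan "0 0 0 -1.3;0 0 0 -2.6;0 0 0 -3.9;0 0 0 -5.2;0 0 0 -6.5"

```text
time: 24.48
position: [0.4941, 0.2147, 0.202]
tool_rot: [-2.297, 1.666, -0.407]
ft_force: [0.6, 1.1, -0.0]
width: 0.701
```

Request:
play_rows --plan "0 0 0 -1.3;0 0 0 -2.6;0 0 0 -3.9;0 0 0 -5.2;0 0 0 -6.5"

```text
time: 25.1
position: [0.4941, 0.2147, 0.202]
tool_rot: [-2.92, 0.512, -0.565]
ft_force: [0.3, 0.1, -0.3]
width: 0.7
```

Request:
play_rows --plan "0 0 0 -1.3;0 0 0 -2.6;0 0 0 -3;0 0 0 -3"

```text
time: 25.6
position: [0.494, 0.2148, 0.202]
tool_rot: [-3.036, -0.099, -0.605]
ft_force: [-1.3, 0.6, 0.2]
width: 0.701
```

Run:
```python
from h import *
M,p=rep();z=M[:,2]
for g in([.4672,.2415,.07],[.4672,.2415,.037]): print((M.T@(np.array(g)+.019*z-p)/.025).round(2))
```

```text
t 25.6 pos [0.494  0.2148 0.202 ] grasp [0.4868 0.2137 0.2195] q [ 0.94 -0.07 -0.82  0.51 -0.59  0.3 ] F [-1.3  0.6  0.2] w 0.701
z [ 0.382  0.056 -0.923] lean 22.7 az 8.3 y [ 0.071 -0.997 -0.031] jawyaw -175.9
[-2.96 -0.98  5.28]
[-3.47 -0.94  6.5 ]
```

Request:
play_rows --plan "-0.6 -0.2 1.1 0;-1.2 -0.4 2.2 0;-1.8 -0.6 3.3 0;-2.4 -0.8 4.3 0;-2.96 -0.98 5.28 0"

```text
time: 26.22
position: [0.4893, 0.2538, 0.0784]
tool_rot: [-3.064, -0.095, -0.536]
ft_force: [0.9, 0.0, -0.1]
width: 0.699
```

Run:
```python
from h import *
M,p=rep();z=M[:,2]
for g in([.4672,.2415,.07],[.4672,.2415,.037]): print((M.T@(np.array(g)+.019*z-p)/.025).round(2))
```

```text
t 26.23 pos [0.4893 0.2538 0.0784] grasp [0.4829 0.253  0.0963] q [ 0.82  0.15 -1.02  1.02 -0.26 -0.16] F [ 0.9  0.  -0.1] w 0.699
z [ 0.338  0.039 -0.94 ] lean 19.9 az 6.6 y [ 0.065 -0.998 -0.018] jawyaw -176.3
[-0.97  0.44  0.76]
[-1.42  0.46  2.  ]
```

Request:
play_rows --plan "-0.5 0.15 0.4 0;-1 0.44 0.76 0;-1 0.44 0.76 0;-1 0.44 0.76 0"

```text
time: 26.72
position: [0.4807, 0.2479, 0.0675]
tool_rot: [-3.078, -0.097, -0.498]
ft_force: [0.4, 0.9, -0.7]
width: 0.7
```

Run:
```python
from h import *
M,p=rep();z=M[:,2]
for g in([.4672,.2415,.07],[.4672,.2415,.037]): print((M.T@(np.array(g)+.019*z-p)/.025).round(2))
```

```text
t 26.73 pos [0.4807 0.2479 0.0675] grasp [0.4748 0.2473 0.0856] q [ 0.84  0.16 -1.02  0.95 -0.26 -0.11] F [ 0.4  0.9 -0.7] w 0.7
z [ 0.314  0.032 -0.949] lean 18.4 az 5.8 y [ 0.065 -0.998 -0.012] jawyaw -176.3
[-0.5   0.22  0.49]
[-0.91  0.23  1.74]
```

Request:
play_rows --plan "-1.2 0.4 0.8 0;-1.2 0.4 0.8 0;-1.2 0.4 0.8 0;-1.2 0.4 0.8 0;-1.2 0.4 0.8 0"

```text
time: 27.35
position: [0.4683, 0.2427, 0.0547]
tool_rot: [-3.093, -0.096, -0.452]
ft_force: [0.3, 0.1, 0.6]
width: 0.705
```

Run:
```python
from h import *
M,p=rep();z=M[:,2]
for g in([.4672,.2415,.07],[.4672,.2415,.037]): print((M.T@(np.array(g)+.019*z-p)/.025).round(2))
```

```text
t 27.35 pos [0.4683 0.2427 0.0547] grasp [0.4628 0.2423 0.0729] q [ 0.87  0.17 -1.02  0.87 -0.27 -0.06] F [0.3 0.1 0.6] w 0.705
z [ 0.286  0.023 -0.958] lean 16.7 az 4.5 y [ 0.063 -0.998 -0.005] jawyaw -176.4
[0.13 0.04 0.16]
[-0.25  0.05  1.43]
```

Request:
play_rows --plan "-0.1 0.02 0.5 0;-0.2 0.04 1 0;-0.28 0.05 1.43 0;-0.28 0.05 1.43 0"

```text
time: 27.85
position: [0.4783, 0.246, 0.0292]
tool_rot: [-3.107, -0.095, -0.415]
ft_force: [0.2, -0.5, -0.3]
width: 0.698
```

Run:
```python
from h import *
M,p=rep();z=M[:,2]
for g in([.4672,.2415,.036],): print((M.T@(np.array(g)+.019*z-p)/.025).round(2))
```

```text
t 27.85 pos [0.4783 0.246  0.0292] grasp [0.4734 0.2457 0.0476] q [ 0.81  0.23 -1.02  0.97 -0.22 -0.12] F [ 0.2 -0.5 -0.3] w 0.698
z [ 0.262  0.014 -0.965] lean 15.2 az 3.0 y [ 0.061 -0.998  0.002] jawyaw -176.5
[-0.37  0.15  0.38]
```

Request:
play_rows --plan "-0.6 0.2 0.45 0;-0.7 0.25 0.5 0;-0.7 0.25 0.5 0;-0.7 0.25 0.5 0"

```text
time: 28.35
position: [0.4703, 0.2433, 0.0234]
tool_rot: [-3.113, -0.095, -0.391]
ft_force: [0.8, 0.1, 0.0]
width: 0.702
```

Run:
```python
from h import *
M,p=rep();z=M[:,2]
for g in([.4672,.2415,.036],): print((M.T@(np.array(g)+.019*z-p)/.025).round(2))
```

```text
t 28.35 pos [0.4703 0.2433 0.0234] grasp [0.4656 0.2431 0.0418] q [ 0.83  0.24 -1.02  0.91 -0.22 -0.09] F [0.8 0.1 0. ] w 0.702
z [ 0.247  0.01  -0.969] lean 14.3 az 2.4 y [ 0.06  -0.998  0.005] jawyaw -176.5
[0.   0.07 0.24]
```

Request:
play_rows --plan "-0.1 0.06 0.24 0;-0.12 0.06 0.26 0;-0.12 0.06 0.26 0"

```text
time: 28.72
position: [0.4705, 0.2425, 0.0188]
tool_rot: [-3.116, -0.094, -0.381]
ft_force: [0.1, -1.0, 0.2]
width: 0.703
```

Request:
play_rows --plan "0 0 0 0;0 0 0 0;0 0 0 0;0 0 0 0;0 0 0 0" --jaw 0 --grip_force 30

```text
time: 29.35
position: [0.4705, 0.2427, 0.019]
tool_rot: [-3.116, -0.095, -0.382]
ft_force: [0.1, 0.1, 0.1]
width: 0.195
```

Request:
play_rows --plan "0 0 0 0;0 0 0 0"

```text
time: 29.6
position: [0.4706, 0.2427, 0.019]
tool_rot: [-3.116, -0.094, -0.382]
ft_force: [0.8, 0.3, 1.1]
width: 0.185
```

Run:
```python
from h import *
M,p=rep();print((M.T@np.array([0,0,.12])/.025).round(2))
```

```text
t 29.6 pos [0.4706 0.2427 0.019 ] grasp [0.466  0.2425 0.0375] q [ 0.82  0.25 -1.02  0.92 -0.22 -0.09] F [0.8 0.3 1.1] w 0.185
z [ 0.241  0.009 -0.97 ] lean 14.0 az 2.0 y [ 0.06  -0.998  0.006] jawyaw -176.6
[ 1.16  0.03 -4.66]
```

Request:
play_rows --plan "0.2 0 -0.8 0;0.5 0 -2 0;0.8 0.02 -3.2 0;1.1 0.03 -4.4 0;1.25 0.03 -5 0"

```text
time: 30.22
position: [0.4707, 0.2432, 0.1493]
tool_rot: [-3.114, -0.095, -0.383]
ft_force: [0.0, 0.2, -1.7]
width: 0.182
```

Run:
```python
from h import *
M,p=rep();z=M[:,2];g=np.array([.4495,-.2315,.165]);print((M.T@(g+.019*z-p)/.025).round(2))
```

```text
t 30.23 pos [0.4707 0.2432 0.1493] grasp [0.4661 0.243  0.1678] q [ 0.98  0.06 -0.72  0.32 -0.67  0.41] F [ 0.   0.2 -1.7] w 0.182
z [ 0.242  0.01  -0.97 ] lean 14.0 az 2.4 y [ 0.06  -0.998  0.005] jawyaw -176.5
[-1.8  18.91 -0.24]
```

Request:
play_rows --plan "-0.1 2 -0.1 0;-0.3 4.3 -0.1 -0.2;-0.6 6.6 -0.2 -0.4;-0.8 8.9 -0.2 -0.6;-1 11.1 -0.2 -0.8"

```text
time: 30.85
position: [0.4609, -0.0377, 0.1483]
tool_rot: [3.094, 0.27, 0.38]
ft_force: [1.4, 0.4, -1.1]
width: 0.184
```

Request:
play_rows --plan "-0.3 2.2 0 -0.1;-0.5 4.2 0 -0.2;-0.8 6 0 -0.2;-0.8 7.2 0 -0.2;-0.8 7.8 0 -0.2"

```text
time: 31.48
position: [0.4748, -0.2331, 0.1495]
tool_rot: [3.088, 0.307, 0.377]
ft_force: [-1.3, 1.0, -1.2]
width: 0.178
```

Run:
```python
from h import *
M,p=rep();z=M[:,2]
for h in(.165,.115):
  g=np.array([.4495,-.2315,h]);print((M.T@(g+.019*z-p)/.025).round(2))
```

```text
t 31.48 pos [ 0.4748 -0.2331  0.1495] grasp [ 0.4703 -0.2332  0.1679] q [-0.11  0.07 -0.57 -0.05 -0.7   1.92] F [-1.3  1.  -1.2] w 0.178
z [ 0.24   0.008 -0.971] lean 13.9 az 2.0 y [ 0.192 -0.981  0.039] jawyaw -168.9
[-0.81 -0.23 -0.09]
[-1.28 -0.31  1.86]
```

Request:
play_rows --plan "-0.4 -0.1 0.4 0;-0.8 -0.2 1.1 0;-1.2 -0.3 1.7 0;-1.25 -0.3 1.74 0;-1.25 -0.3 1.74 0"

```text
time: 32.1
position: [0.4547, -0.2296, 0.1002]
tool_rot: [3.087, 0.311, 0.379]
ft_force: [0.7, 0.6, -1.1]
width: 0.18
```

Run:
```python
from h import *
M,p=rep();z=M[:,2];g0=p-.019*z
c=cam('top');s=cam('scene')
for h in(.118,.096):
  g=np.array([.4495,-.2315,h]);print((M.T@(g+.019*z-p)/.025).round(2))
L=[a['pixels'].copy() for a in(c,s)]
Rz=R.from_euler('z',11.4,degrees=True).as_matrix()
lc=g0+[.0015,0,-.0155];dc=np.array([.451,-.2315,.066])
for im,k in zip(L,(c,s)):
    for ctr,hx,hy,col in((lc-[0,0,.022],.0485,.0575,(0,0,255)),(dc,.042,.051,(255,255,0))):
        P=[proj(k,ctr+Rz@np.array([a*hx,b*hy,0])) for a,b in((1,1),(1,-1),(-1,-1),(-1,1))]
        cv2.polylines(im,[(np.array(P)*16).round().astype(np.int32)],True,col,1,cv2.LINE_AA,4)
def both(i,y,x): return np.vstack([cv2.resize(q[i][y:y+75,x:x+100] if 0 else q[i][y:y+75,x:x+100],(400,300),interpolation=2) for q in(L,[c['pixels'],s['pixels']])])
cv2.imwrite('pics/c10.png',np.hstack([both(0,220,360),both(1,270,170)]))
```

```text
t 32.1 pos [ 0.4547 -0.2296  0.1002] grasp [ 0.4501 -0.2297  0.1187] q [-0.11  0.1  -0.66 -0.07 -0.57  1.93] F [ 0.7  0.6 -1.1] w 0.18
z [ 0.241  0.008 -0.97 ] lean 14.0 az 2.0 y [ 0.195 -0.98   0.04 ] jawyaw -168.8
[-0.04  0.06  0.02]
[-0.25  0.03  0.87]
```

View pics/c10.png

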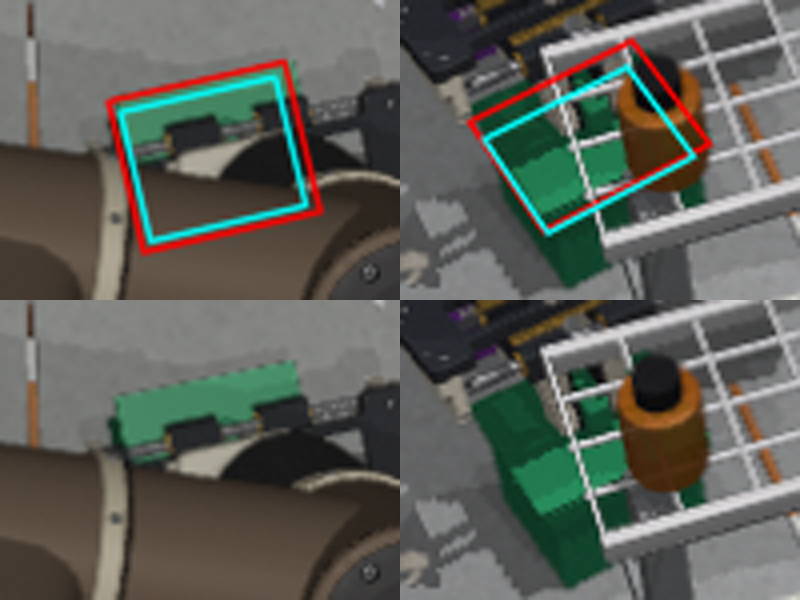

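Overlay: the held lid's outline agrees with its predicted place to about 2 mm, lagging by about 1.5° in yaw. I'll do one quick numeric cross-check of the dish from the earlier scene-view corners.

Run:
```python
from h import *
s=cam('scene');c=cam('top')
Rz=R.from_euler('z',11.4,degrees=True).as_matrix()
for uv,k,z in(((192.9,304.5),(-1,-1),.066),((213,342),(1,-1),0)):
    q=atz(ray(s,uv),z);print('scene centre',(q-Rz@[k[0]*.042,k[1]*.051,0]).round(4))
for uv,k in(((90,128),(1,1)),((302,82),(1,-1)),((348,262),(-1,-1)),((130,312),(-1,1))):
    q=atz(ray(c,(375+uv[0]/5.714,225+uv[1]/5.714)),.066);print('top centre',(q-Rz@[k[0]*.042,k[1]*.051,0]).round(4))
# lid plate far corners seen in top (plate z = grasp z -.0255)
for uv,k in(((115,97),(1,1)),((297,62),(1,-1))):
    q=atz(ray(c,(360+uv[0]/4,220+uv[1]/4)),.093);print('lid centre',(q-Rz@[k[0]*.0485,k[1]*.0575,0]).round(4))
```

```text
scene centre [ 0.4538 -0.2262  0.066 ]
scene centre [ 0.452  -0.2233  0.    ]
top centre [ 0.4513 -0.2344  0.066 ]
top centre [ 0.4497 -0.2303  0.066 ]
top centre [ 0.4512 -0.2313  0.066 ]
top centre [ 0.4515 -0.233   0.066 ]
lid centre [ 0.4522 -0.2335  0.093 ]
lid centre [ 0.4491 -0.2361  0.093 ]
```

In the same camera the lid sits about 2.5 mm to −y of the dish, and the scene view says the same, so I'll shift +3 mm in y, turn slightly and lower.

Request:
play_rows --plan "0.02 -0.12 0 -0.15;-0.02 -0.12 0.15 -0.15;-0.06 -0.13 0.32 -0.15;-0.09 -0.14 0.47 -0.15;-0.09 -0.14 0.47 -0.15"

```text
time: 32.92
position: [0.4544, -0.2268, 0.0874]
tool_rot: [3.082, 0.342, 0.377]
ft_force: [0.1, -0.7, 0.0]
width: 0.178
```

Request:
play_rows --plan "-0.03 0 0.12 0;-0.06 0 0.24 0;-0.06 0 0.24 0"

```text
time: 33.3
position: [0.4546, -0.2271, 0.0815]
tool_rot: [3.081, 0.342, 0.378]
ft_force: [-0.2, -0.3, -1.1]
width: 0.185
```

```bash
python3 -c "
from h import *
rep();print(robot.state()['wrist_torque'].round(2))"
```

```text
t 33.3 pos [ 0.4546 -0.2271  0.0815] grasp [ 0.45   -0.2272  0.1   ] q [-0.1   0.13 -0.69 -0.07 -0.51  1.95] F [-0.2 -0.3 -1.1] w 0.185
z [ 0.241  0.008 -0.971] lean 13.9 az 2.0 y [ 0.214 -0.976  0.045] jawyaw -167.6
[-0.18  1.08 -0.04]
```

The skirt is already below rim height with no force. Lowering the last few millimetres.

Request:
play_rows --plan "-0.03 0 0.1 0;-0.05 0 0.2 0;-0.05 0 0.2 0"

```text
time: 33.67
position: [0.4557, -0.2276, 0.0778]
tool_rot: [3.08, 0.342, 0.381]
ft_force: [-3.5, 0.8, 12.0]
width: 0.184
```

Request:
play_rows --plan "0 0 0.04 0;0 0 0.08 0;0 0 0.08 0"

```text
time: 34.05
position: [0.4562, -0.228, 0.0767]
tool_rot: [3.079, 0.343, 0.382]
ft_force: [-7.4, -1.5, 19.7]
width: 0.185
```

Contact at lid height ≈ 0.080 m, which is the seated value. Easing off and letting go.

Request:
play_rows --plan "0 0 -0.08 0;0 0 -0.12 0"

```text
time: 34.3
position: [0.4553, -0.2275, 0.0783]
tool_rot: [3.08, 0.342, 0.381]
ft_force: [0.2, -0.1, -0.8]
width: 0.18
```

Request:
play_rows --plan "0 0 0 0;0 0 0 0;0 0 0 0;0 0 0 0;0 0 0 0" --jaw 0.6

```text
time: 34.92
position: [0.4545, -0.2273, 0.0776]
tool_rot: [3.081, 0.342, 0.378]
ft_force: [0.2, 0.1, -0.6]
width: 0.59
```

Request:
play_rows --plan "0 0 -0.5 0;0 0 -1.5 0;0 0 -3.5 0;0 0 -5.5 0;0 0 -7 0"

```text
time: 35.55
position: [0.4118, -0.229, 0.2508]
tool_rot: [3.08, 0.342, 0.383]
ft_force: [0.2, -0.2, -0.7]
width: 0.603
```

Request:
play_rows --plan "0 -2 -0.5 0;0 -4 -1 0;0 -6.5 -1 0;0 -9 -1 0;0 -11 -1 0"

```text
time: 36.17
position: [0.3534, 0.014, 0.2617]
tool_rot: [3.083, 0.341, 0.379]
ft_force: [1.3, -0.1, 0.3]
width: 0.599
```

Run:
```python
from h import *
rep()
c=cam('top');s=cam('scene')
print('blob@.07 lid',green(c,375,225,450,295,.07))
for n,k in(('scene',s),('top',c)):
    for t in('lid_center','lid_rib','rack_grip','rack_hook','hung_grip','white_dish_center','brush','coplin'): print(n,t,[(np.round(d['xy'],1).tolist(),round(d['score'],2)) for d in robot.landmark_of(n,t)[:4]])
    print('pred',n,'lid_center',proj(k,[.451,-.2275,.08]).round(1),'rib',proj(k,[.451,-.2275,.092]).round(1),'rack',proj(k,[.637,-.086,.25]).round(1))
cv2.imwrite('pics/c11.png',np.hstack([cv2.resize(c['pixels'][150:300,340:450],(380,518),interpolation=2),cv2.resize(s['pixels'][260:380,180:320],(420,518),interpolation=2)]))
```

```text
t 36.17 pos [0.3534 0.014  0.2617] grasp [0.3488 0.0138 0.2801] q [ 0.84 -0.46 -0.78  0.2  -1.09  0.88] F [ 1.3 -0.1  0.3] w 0.599
z [ 0.241  0.01  -0.97 ] lean 14.0 az 2.4 y [ 0.213 -0.976  0.043] jawyaw -167.7
blob@.07 lid (array([ 0.4519, -0.2278]), [[0.487, -0.162], [0.511, -0.274], [0.416, -0.294], [0.393, -0.181]])
scene lid_center [([214.2, 300.6], 0.74)]
scene lid_rib [([220.0, 300.5], 0.71)]
scene rack_grip [([132.0, 246.6], 0.89), ([300.7, 302.0], 0.78), ([186.0, 238.2], 0.61), ([340.8, 205.0], 0.6)]
scene rack_hook [([341.7, 208.5], 0.61), ([190.7, 245.5], 0.59), ([302.2, 307.9], 0.58), ([137.3, 253.8], 0.58)]
scene hung_grip [([401.2, 267.0], 0.73)]
scene white_dish_center [([341.4, 294.2], 0.68), ([303.7, 288.2], 0.67)]
scene brush [([263.0, 314.7], 0.52)]
scene coplin [([446.6, 257.6], 0.74)]
pred scene lid_center [217.6 302.6] rib [217.  299.7] rack [298.6 299.5]
top lid_center [([413.7, 257.7], 0.79), ([314.7, 164.0], 0.45)]
top lid_rib [([418.5, 254.0], 0.55)]
top rack_grip [([253.8, 319.7], 0.85), ([485.9, 340.9], 0.62), ([432.5, 337.5], 0.59), ([363.2, 171.5], 0.56)]
top rack_hook [([482.4, 339.3], 0.95), ([356.2, 176.8], 0.93), ([257.8, 316.9], 0.89), ([428.8, 331.3], 0.85)]
top hung_grip [([252.9, 167.4], 0.64), ([358.1, 178.9], 0.61)]
top white_dish_center [([321.9, 259.1], 0.91)]
top brush [([414.5, 256.2], 0.67), ([367.1, 252.4], 0.66)]
top coplin [([158.5, 252.6], 0.97)]
pred top lid_center [412.2 259. ] rib [413.1 258.7] rack [359.8 173.3]
```

```bash
python3 -c "
from plant import robot
print(robot.sign_off())"
```

```text
the job is handed in; nothing more can be done
None
```

I hung the blue-gripped rack on the free −y half of the drying rail, put the green lid on the emptied green dish, and handed the job in at about 36 s. Sign-off reports no verdict.

**How it went:**
- **Lean:** The moves can't tilt the tool directly. I pushed it past its reach in free space until it leaned back 27°, enough to work under the shelf edge.
- **Shelf touch:** A −6.8 N force showed while moving in over the rail, probably the gripper body brushing the shelf edge. It was gone after backing off about 1.5 mm.
- **Lid:** Joint 6 ran into its range limit over the lid, so I made a half turn of the gripper. The lean eased to 14° there.

**Last checks:**
- **Rack:** The hooks met the rail at grip height about 0.2505 m (0.250 expected). After release the grip showed within about 2–4 px of where it should be in both views.
- **Lid:** It took about 20 N of press at a centre height of about 0.0797 m (0.080 expected). Its outline in the top view is full size, centred at (0.452, −0.228), which is where I put it.
- **Other things:** The hung rack, white dish and brush were found where they had been. The jar's mark moved about 6 px in the top view but only 1–2 px in the scene view. I took that as detection noise.

**What disagreed or went unchecked:** The two cameras put the dish's y about 5 mm apart, and I shifted the lid 3 mm in +y to allow for it. I couldn't view a final picture because the 12-picture limit was reached, and I didn't re-check the wax blocks or the slide box.

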